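Crack open a stuck die set with a pry bar over a fulcrum block

TASK

The small two-post die set on the bench has stuck shut. Stand the round-topped steel block in front of the notch in its upper plate, rest the pry bar over the block with its tip in the notch, and press the handle down slowly and without bearing down hard, until the upper plate has come up at least 4 mm on its posts. Then draw the bar out, lay it flat and right way up in the middle of its tray, and leave the block standing; do not push the jar, the loupe, the bit block or the hex key about.

Things in the scene. Friction and masses are not known exactly. Their poses are not given: they have to be found in the camera images.
- die_set: Steel two-post die set screwed to the bench. Origin: centre of its underside. x to its back, y across, z up; its front faces -x, all front faces at x = -46 mm. Lower plate 92 (x) by 176 (y), top 40 mm up; upper plate 92 by 130, from 40 to 68 mm up when shut, on it a stub (to 94 mm) and two brass bushings; two 18 mm posts at x = 14, y = +-47 mm reach 105 mm.
- notch (a point): Lower edge, mid-width, of the mouth of the pry notch: at the die set's x = -46, y = 0, z = 40 mm; axes as the die set's. The notch is cut in the upper plate's underside, open to the front: 44 wide (y), 25 deep (+x), 12 mm high (roof 52 mm above the bench when shut); its floor is the lower plate.
- upper_shoe (a joint): Height in m of the upper plate above shut (0, as at the start; at most 0.03). It slides straight up and down on the posts, weighs about 2.2 kg and is tight (27 N friction): about 50 N at the notch raise it, and it stays where it is left.
- fulcrum_block: Loose dark steel block, 28 (x) by 44 (y) by 46 (z) mm, 0.36 kg, flat sides, its top a half round of radius 14 mm with the crest along y. Origin: centre of its underside. Works well with the crest parallel to the die's front face and 27 mm in front of it, and the bar's tip 18 mm into the notch.
- pry_bar: Loose pry bar, 230 mm, 0.26 kg, flat underside. Origin: underside, half way along; x to the tip (+115 mm), z up. Grey handle 22 wide, 18 high, x = -113 to -19; shank 12 wide, 10 high; blade 20 wide, 4 mm thick for the last 25 mm. Level on the block, its tip is 2 mm below the notch's roof; pressing the handle at x = -70 down to 15 mm above the bench (about 16 N) raises the plate some 7 mm.
- bar_tip (a point): Middle of the tip's end, on the bar's underside; axes as the bar's.
- bar_grip (a point): Good place to hold the handle: 70 mm behind the bar's origin, 9 mm above its underside; axes as the bar's.
- tool_tray: Shallow black tray, 276 (x) by 116 (y) by 13 (z) mm, walls and floor 3 mm thick, fixed. Origin: centre of its underside; the bar belongs flat on its floor, along x.
- nut_jar: White jar with lid, 44 wide, 61 mm high, a bystander. Origin: centre of its underside.
- loupe: Black round loupe, 37 wide, 38 mm high, a bystander. Origin: centre of its underside.
- bit_block: Aluminium block with driver bits standing in it, 32 by 85 by 42 mm, a bystander. Origin: centre of its underside.
- hex_key: Dark L-shaped hex key lying flat, 98 mm long, 7 mm thick, a bystander. Origin: centre of its underside.

How it is judged:
By the outcome, as a careful person would: the job done as asked, in the order asked, and still so for the second after the job is handed in, with the robot touching nothing.
It also fails if it takes over 61 s, if anything falls off the work surface, if the arm or the gripper's body presses on something with over 40 N, if the wrist force passes 120 N, or if a joint passes its speed limit or range.

ROBOT

A 6-joint arm with a two-finger parallel gripper is mounted at the origin on a cart in front of the work surface, level with it; the furniture and walls round the work are solid. World frame = base frame: x ahead of the robot, y to its left, z up, the work surface at z = 0. Lengths are in m, angles in rad, forces in N, time in s.
With the tool pointing down it reaches from about 0.325 to 0.775 m from the base axis. Payload 5.5 kg.
Tool frame: the origin (TCP) lies midway between the tips of the shut fingers; the grasp point (between the pads) lies 19 mm behind it; z points along the fingers, x is the direction in which the jaws open and shut, and the axes are right-handed (so a half turn about z gives the same grasp; the last joint's range is limited). The gripper opens to 88 mm and grips with 3 to 60 N. Pads are 20 mm wide; open, the fingers measure 115 mm over their backs; the gripper's body (75 mm by 178 mm) begins 61 mm behind the grasp point.
Start: joints at [1.051, 0.091, 1.231, -0, 1.82, -0.057], TCP at [0.268, 0.537, 0.223] pointing down, gripper open.
Joint ranges: [-2.87, 2.87], [-0.86, 2.18], [0.17, 2.46], [-1.51, 4.65], [0.06, 2.69], [-2.65, 2.65]. Speed limits (rad/s): [2.57, 2.57, 3.01, 3.14, 3.14, 3.14].

INTERFACE

Orientations are given as a unit quaternion [x, y, z, w].
In Python, from bench import manip gives the robot as it stands. The module is installed in compiled form; this text tells all that it offers.
- The arm moves only by the tool servo_tool, never from a script. Its argument "commands" is a list that holds one entry, the list of rows, each a list of 4 numbers: the shift along the tool's x, y, z in m, then the turn about the tool's z in degrees. In form: [[[x, y, z, turn], ...]]. A call has 1 to 12 rows; each row shifts and turns the commanded pose from where the row before left it, along the tool's axes as they then stand; what a row does not reach is not made up. A row lasts 1/10 s, in which the tool goes at most 50 mm and 8.59 degrees, less where a joint would pass 70% of its speed; a pose out of reach is approached as far as the arm can. A call with a gripper value outside its range is refused whole. "fingers" is the closure, from -1 (fully open) to 1 (shut), set as the call begins (left out, the last holds). The fingers move at their own pace and stop on an object; "newtons" is the grip in N (left out, the last holds). Time passes only in rows, so rows that do not move let the fingers close. It gives the time, the measured TCP pose, the force and the opening at its end, in the units of the state.
- manip.sense(): the state, without advancing time (a new reading comes with each control period).
- manip.get_image(name): name is "scene" or "side" or "wrist"; returns a dict with "image" (400x640x3 uint8, red, green, blue), "depth" (400x640 float32, m along the optical axis (not along the pixel's ray), 0 where there is no reading), "fx", "fy", "cx", "cy" (pixels), "rvec" (rotation vector, rad) and "tvec" (3), from world to camera coordinates, as OpenCV has them. Camera axes: x right, y down, z forward; pixel columns grow to the right and rows downward; lengths in m; the calibration is good to about 2 mm. A picture is of the moment at which its call begins.
- manip.hand_in(): hands the job in, once; it reports no verdict.
The state is a dict: "time_s": time; "joint_pos": joint angles; "qvel": joint speeds; "joint_torque": joint torques, N m; "ee_pos": TCP position; "ee_rot": TCP orientation; "contact_force": force on the tool from outside, world axes, zero at the start; "torque": the same for the moment, N m; "gripper_width": finger opening in m.
Only numpy, scipy, OpenCV 4.12 (cv2) and the standard library are available. Lean on these libraries where they do the work, as an engineer would, in place of code of your own. Each camera call takes 0.05 s, during which the arm holds its last target.

## Working session

There is one attempt and no reset: what is moved stays moved. The work goes in short steps, Python scripts to look and compute and a tool call to move; the robot and the scene stay as the last step left them, time stands still between calls to the robot, and variables do not carry over. Pictures are saved under pics/ and viewed, and the job is handed in when it is done.

Besides the shell and the picture viewer there is one more tool, called after "Emit:" as name(argument=value, ...), one argument or row to a line, values as JSON. servo_tool: Moves the arm, as the interface text tells. Its arguments: {"type":"object","properties":{"commands":{"type":"array","items":{"type":"array","items":{"type":"array","items":{"type":"number"}}}},"fingers":{"type":"number"},"newtons":{"type":"number"}},"required":["commands"]}

```bash
mkdir -p pics
cat > h.py <<'E'
import numpy as np, cv2, pickle
from bench import manip
def snap(n,tag):
    d=manip.get_image(n); cv2.imwrite(f'pics/{tag}.png',d['image'][:,:,::-1]); pickle.dump(d,open(f'pics/{tag}.pkl','wb')); return d
def load(tag): return pickle.load(open(f'pics/{tag}.pkl','rb'))
def cam(d):
    R,_=cv2.Rodrigues(np.array(d['rvec'],float)); t=np.array(d['tvec'],float).ravel(); return R,t
def ray(d,u,v,z):
    R,t=cam(d); c=-R.T@t; r=R.T@np.array([(u-d['cx'])/d['fx'],(v-d['cy'])/d['fy'],1.]); s=(z-c[2])/r[2]; return c+s*r
def cloud(d):
    R,t=cam(d); v,u=np.mgrid[0:400,0:640]; Z=d['depth']; P=np.stack([(u-d['cx'])/d['fx']*Z,(v-d['cy'])/d['fy']*Z,Z],-1); return (P-t)@R
def proj(d,p):
    R,t=cam(d); q=R@np.array(p)+t; return d['fx']*q[0]/q[2]+d['cx'],d['fy']*q[1]/q[2]+d['cy']
E
python3 - <<'E'
from h import *
print(manip.sense())
for n in ['scene','side','wrist']:
    d=snap(n,n+'0'); R,t=cam(d); print(n,-R.T@t,R[2],d['fx'],(d['depth']>0).mean())
E
```

```text
{'time_s': 0.0, 'joint_pos': array([ 1.05125830e+00,  9.18417141e-02,  1.23186279e+00,  1.57998168e-05,
        1.81980907e+00, -5.67141931e-02]), 'qvel': array([-0.00101233,  0.0019124 ,  0.0007132 , -0.00182909,  0.00091432,
        0.00068361]), 'joint_torque': array([ 5.55398437e-04, -4.46459377e+01, -4.06438029e+01,  6.96841744e-02,
        2.94031925e-02, -1.56670499e-04]), 'ee_pos': array([0.2677429 , 0.53661709, 0.2215302 ]), 'ee_rot': array([ 8.50432781e-01,  5.26082848e-01, -8.47791988e-04,  4.51438960e-04]), 'contact_force': array([-0.16932103, -0.22663018,  0.05655098]), 'torque': array([-0.04089464, -0.02798736,  0.02951247]), 'gripper_width': 0.08797155832646268}
scene [-0.18906046 -0.68063702  0.85542484] [ 0.61056874  0.45797492 -0.64611515] 509.60919753862044 0.9958046875
side [ 0.35583316 -0.87368179  0.38363238] [ 0.21429186  0.88842111 -0.40593956] 396.0846219916946 0.9961328125
wrist [0.20264449 0.56929305 0.38321502] [ 0.23676526 -0.1197092  -0.96416384] 332.01090972136706 0.9960546875
```

View pics/scene0.png

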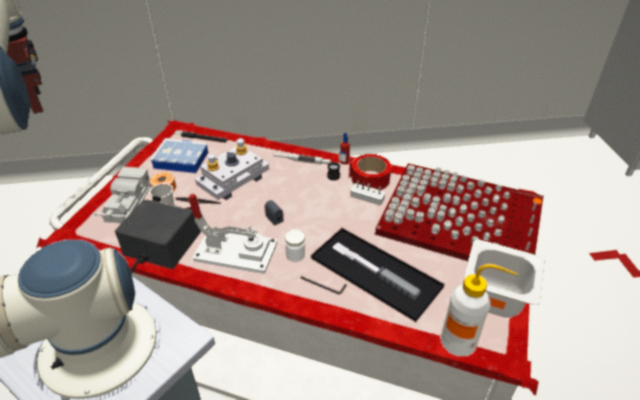

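View pics/side0.png

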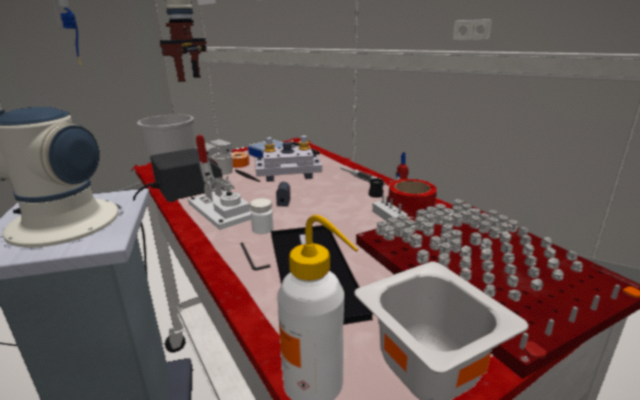

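View pics/wrist0.png

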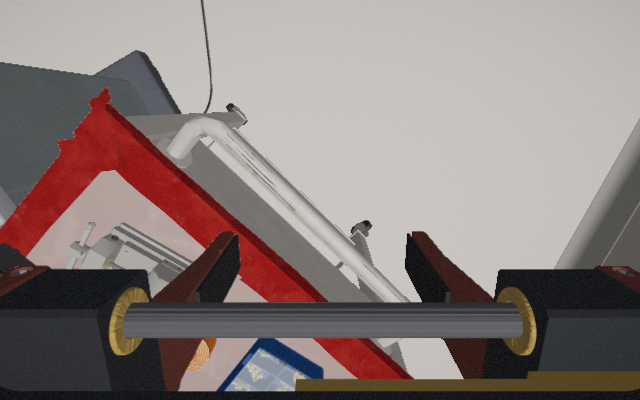

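Run:
```python
from h import *
d=load('scene0')
im=d['image'][:,:,::-1]
a=cv2.resize(im[120:300,140:460],None,fx=2.5,fy=2.5,interpolation=cv2.INTER_CUBIC)
cv2.imwrite('pics/sc_zoom.png',a)
s=load('side0')['image'][120:280,180:440,::-1]
cv2.imwrite('pics/si_zoom.png',cv2.resize(s,None,fx=3,fy=3,interpolation=cv2.INTER_CUBIC))
P=cloud(d)
for n,(u,v) in dict(die=(232,172),stub=(232,156),tray=(340,265),bar=(350,250),handle=(400,285),block=(272,210),jar=(295,238),loupe=(333,171),bits=(368,193),hex=(325,283),table=(300,200),clampred=(195,207),clampbase=(235,250)).items():
    print(n,P[v,u].round(3))
```

```text
die [0.488 0.116 0.069]
stub [0.514 0.138 0.095]
tray [ 0.448 -0.249  0.001]
bar [ 0.496 -0.242  0.005]
handle [ 0.464 -0.392  0.02 ]
block [ 0.46  -0.039  0.044]
jar [ 0.408 -0.154  0.06 ]
loupe [ 0.684 -0.057  0.032]
bits [ 0.671 -0.176  0.024]
hex [ 0.387 -0.252 -0.   ]
table [ 0.567 -0.038  0.001]
clampred [0.3   0.032 0.129]
clampbase [ 0.329 -0.041  0.018]
```

View pics/sc_zoom.png

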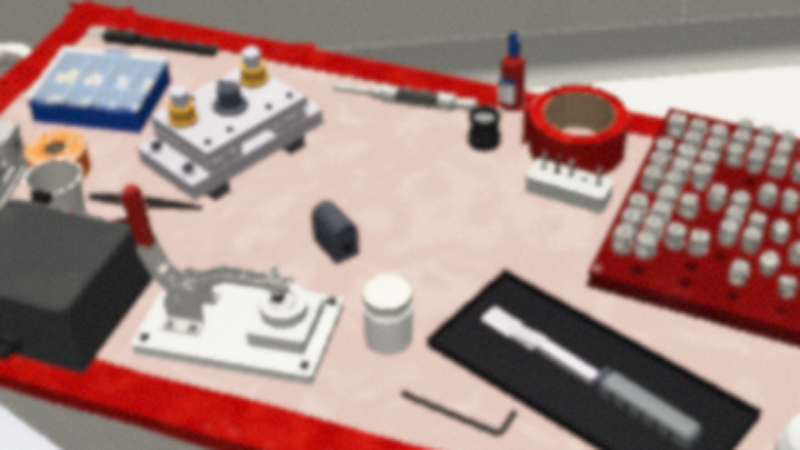

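View pics/si_zoom.png

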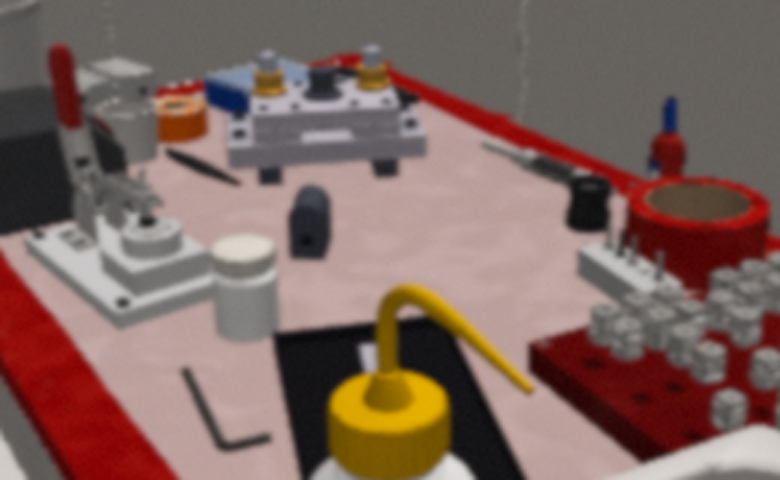

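```bash
cat >> h.py <<'E'
def rect(P,box,zr):
    m=(P[...,0]>box[0])&(P[...,0]<box[1])&(P[...,1]>box[2])&(P[...,1]<box[3])&(P[...,2]>zr[0])&(P[...,2]<zr[1])
    q=P[m]; r=cv2.minAreaRect((q[:,:2]*1000).astype(np.float32)); return len(q),np.round(q.mean(0),4),r
E
python3 - <<'E'
from h import *
for n in ['scene0','side0']:
    P=cloud(load(n))
    print(n)
    for k,a in dict(die_up=((.4,.62,.03,.25),(.064,.072)),die_low=((.38,.65,.0,.28),(.036,.042)),stub=((.4,.62,.03,.25),(.09,.098)),
        blk=((.42,.52,-.08,0),(.006,.06)),blktop=((.42,.52,-.08,0),(.040,.06)),bar=((.40,.56,-.47,-.19),(.015,.03)),jar=((.37,.46,-.2,-.11),(.056,.07)),handle_red=((.25,.4,-.08,.1),(.1,.2))).items():
        try: print(k,*rect(P,*a))
        except Exception as e: print(k,'none')
E
```

```text
scene0
die_up 780 [0.5097 0.1381 0.0687] ((517.1016235351562, 148.55909729003906), (97.50237274169922, 134.6753692626953), 83.74678039550781)
die_low 308 [0.4825 0.1452 0.0394] ((497.7348937988281, 180.05087280273438), (169.98745727539062, 203.9409637451172), 11.615633010864258)
stub 98 [0.5102 0.1512 0.0939] ((512.2815551757812, 151.77516174316406), (36.11214065551758, 114.68546295166016), 83.84765625)
blk 333 [ 0.4667 -0.0364  0.0319] ((460.7383728027344, -28.867877960205078), (48.95305633544922, 52.99645233154297), 76.30282592773438)
blktop 129 [ 0.4707 -0.0323  0.0444] ((472.31329345703125, -30.62818145751953), (45.92243576049805, 26.36655616760254), 75.93870544433594)
bar 490 [ 0.4686 -0.3767  0.0197] ((473.51763916015625, -324.7928466796875), (272.2789306640625, 116.3634033203125), 88.06840515136719)
jar 237 [ 0.4087 -0.1511  0.0612] ((409.00439453125, -151.18479919433594), (43.67976379394531, 43.217979431152344), 71.541748046875)
handle_red 218 [0.2998 0.0322 0.1339] ((300.880859375, 34.592979431152344), (17.71481704711914, 20.151763916015625), 39.8944091796875)
side0
die_up 4
[... 372 characters left out ...]
6.95274353027344)
blk 300 [ 0.4734 -0.0454  0.0302] ((475.24761962890625, -33.005645751953125), (49.000431060791016, 28.20836067199707), 72.81729888916016)
blktop 96 [ 0.4754 -0.0371  0.0447] ((475.6387023925781, -32.14924240112305), (47.3299446105957, 24.252788543701172), 71.93714904785156)
bar 34 [ 0.4829 -0.2835  0.0153] ((476.9993896484375, -326.1378173828125), (274.0576171875, 114.89458465576172), 87.79824829101562)
jar 208 [ 0.4118 -0.1559  0.0616] ((412.2942810058594, -151.4651336669922), (41.6341667175293, 41.36982345581055), 79.22105407714844)
handle_red 228 [0.3048 0.0296 0.1309] ((303.53155517578125, 31.510311126708984), (16.874862670898438, 20.586885452270508), 65.13301086425781)
```

Emit:
servo_tool(
  commands=[
    [[0, 0, 0, -5], [0, 0, 0, -4.5], [-0.0457, 0.034, -0.003, 0], [-0.0457, 0.034, -0.003, 0], [-0.0457, 0.034, -0.003, 0], [-0.0457, 0.034, -0.003, 0], [-0.0457, 0.034, -0.003, 0], [-0.0457, 0.034, -0.003, 0], [-0.0457, 0.034, -0.003, 0], [-0.0457, 0.034, -0.003, 0], [-0.0457, 0.034, -0.003, 0], [-0.0457, 0.034, -0.003, 0]],
  ],
  fingers=-1,
)

```text
time_s: 1.35
ee_pos: [0.4358, 0.0646, 0.249]
ee_rot: [0.804, 0.595, 0.0, 0.0]
contact_force: [1.4, 0.2, -0.0]
gripper_width: 0.0879
```

```bash
cat >> h.py <<'E'
from scipy.spatial.transform import Rotation as Ro
def st():
    s=manip.sense(); M=Ro.from_quat(s['ee_rot']).as_matrix(); psi=np.degrees(np.arctan2(M[1,0],M[0,0]))
    print('t',round(s['time_s'],2),'tcp',s['ee_pos'].round(4),'psi',round(psi,2),'tilt',M[:,2].round(3),'F',s['contact_force'].round(1),'T',s['torque'].round(2),'w',round(s['gripper_width'],4),'q',s['joint_pos'].round(2)); return s['ee_pos'],psi
def plan(x,y,z,psi=None):
    p,ps=st(); psi=ps if psi is None else psi
    d=np.array([x,y,z])-p; a=np.radians(psi); t=(ps-psi+180)%360-180
    print('turn',round(t,2),'then shift',np.round([d[0]*np.cos(a)+d[1]*np.sin(a),d[0]*np.sin(a)-d[1]*np.cos(a),-d[2]],4))
E
python3 - <<'E'
from h import *
st(); snap('wrist','w1'); print(manip.sense()['time_s'])
E
```

```text
t 1.35 tcp [0.4358 0.0646 0.249 ] psi 72.99 tilt [ 0.  0. -1.] F [ 1.4  0.2 -0. ] T [ 0.02 -0.01  0.03] w 0.0879 q [ 0.07 -0.33  1.57  0.    1.9  -1.2 ]
1.4
```

View pics/w1.png

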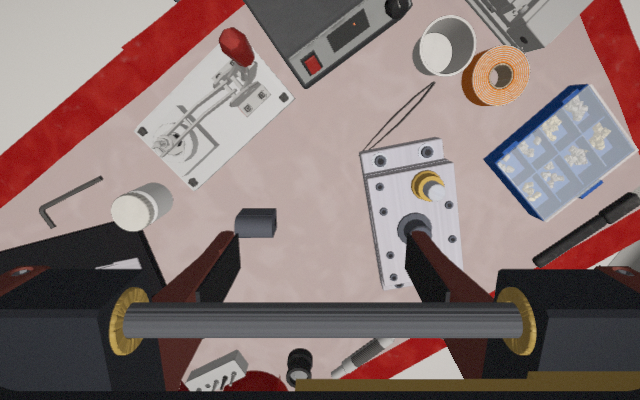

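Run:
```python
from h import *
P=cloud(load('w1'))
for k,a in dict(die_up=((.4,.62,.03,.25),(.064,.072)),die_low=((.38,.65,.0,.28),(.036,.044)),blk=((.42,.52,-.08,0.01),(.02,.06)),blktop=((.42,.52,-.08,0.01),(.042,.06)),floor=((.5,.6,-.05,.03),(-.02,.02))).items():
        print(k,*rect(P,*a))
# front edges of upper plate: pixel-level
d=load('w1')
im=d['image'][:,:,::-1]
cv2.imwrite('pics/w1z.png',cv2.resize(im[120:300,220:480],None,fx=3,fy=3,interpolation=cv2.INTER_CUBIC))
```

```text
die_up 6333 [0.5058 0.146  0.0677] ((517.0811157226562, 148.65016174316406), (92.0323257446289, 130.5333709716797), 84.11591339111328)
die_low 1780 [0.4543 0.1528 0.0396] ((521.1511840820312, 189.80868530273438), (174.5649871826172, 175.95985412597656), 84.09723663330078)
blk 989 [ 0.4698 -0.029   0.0396] ((472.3641357421875, -31.728031158447266), (44.79463577270508, 26.884607315063477), 72.03010559082031)
blktop 508 [ 0.4728 -0.031   0.0443] ((472.6018981933594, -31.866817474365234), (44.38556671142578, 20.134414672851562), 73.16676330566406)
floor 3927 [ 5.488e-01 -9.500e-03 -2.000e-04] ((549.9987182617188, -9.971302032470703), (99.92639923095703, 79.96878814697266), 0.027401350438594818)
```

View pics/w1z.png

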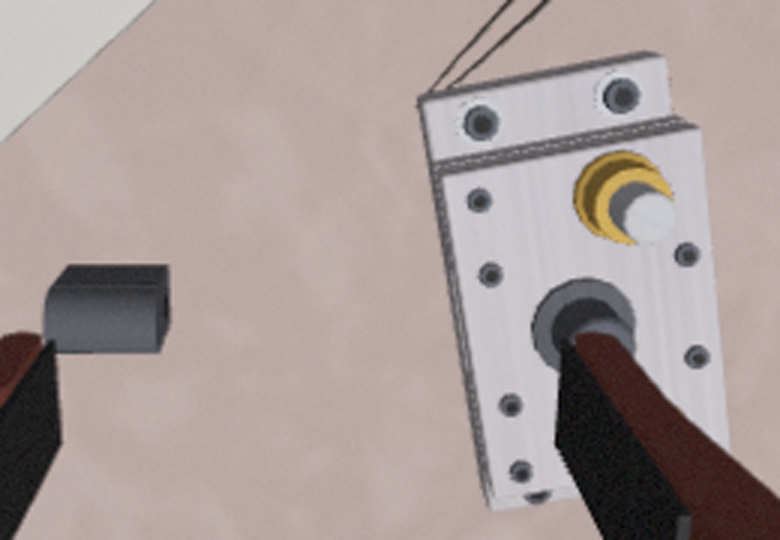

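Run:
```python
from h import *
plan(.4724,-.0318,.10,72.7)
```

```text
t 1.4 tcp [0.4376 0.0579 0.2488] psi 72.55 tilt [ 0.001 -0.005 -1.   ] F [-0.2 -3.4 -0.7] T [-0.14 -0.05  0.02] w 0.0878 q [ 0.06 -0.33  1.57 -0.    1.9  -1.21]
turn -0.15 then shift [-0.0753  0.0599  0.1488]
```

Emit:
servo_tool(
  commands=[
    [[0, 0, 0, 0], [0, 0, 0, 0]],
  ],
)

```text
time_s: 1.6
ee_pos: [0.4355, 0.0668, 0.2487]
ee_rot: [0.804, 0.594, -0.0, -0.0]
contact_force: [-0.2, 0.3, -0.5]
gripper_width: 0.0877
```

Run:
```python
from h import *
plan(.4724,-.0318,.10,72.7)
```

```text
t 1.6 tcp [0.4355 0.0668 0.2487] psi 72.94 tilt [-0.001  0.    -1.   ] F [-0.2  0.3 -0.5] T [ 0.    0.03 -0.  ] w 0.0877 q [ 0.07 -0.33  1.57  0.    1.9  -1.2 ]
turn 0.24 then shift [-0.0831  0.0646  0.1487]
```

Emit:
servo_tool(
  commands=[
    [[-0.021, 0.016, 0.037, 0], [-0.021, 0.016, 0.037, 0], [-0.021, 0.016, 0.037, 0], [-0.02, 0.0166, 0.0377, 0.2], [0, 0, 0, 0], [0, 0, 0, 0]],
  ],
)

```text
time_s: 2.2
ee_pos: [0.4726, -0.03, 0.0999]
ee_rot: [0.805, 0.594, -0.001, -0.001]
contact_force: [0.2, 0.0, 0.3]
gripper_width: 0.0877
```

Run:
```python
from h import *
plan(.4724,-.0318,.012,72.7); snap('wrist','w2')
P=cloud(load('w2'));print(rect(P,(.42,.52,-.08,0.01),(.02,.06)))
```

```text
t 2.2 tcp [ 0.4726 -0.03    0.0999] psi 72.87 tilt [-0.002  0.001 -1.   ] F [0.2 0.  0.3] T [0.05 0.03 0.  ] w 0.0877 q [-0.14 -0.24  1.76  0.    1.62 -1.41]
turn 0.17 then shift [-0.0018  0.0004  0.0879]
(2564, array([ 0.4696, -0.0311,  0.0408]), ((472.37298583984375, -31.869586944580078), (43.96152114868164, 26.468786239624023), 72.86534881591797))
```

View pics/w2.png

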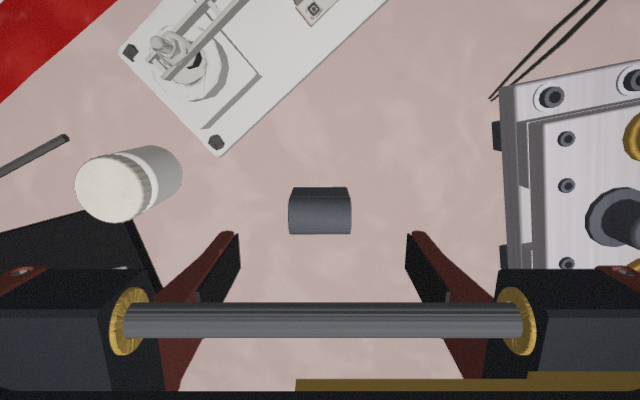

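Emit:
servo_tool(
  commands=[
    [[-0.0018, 0.0004, 0.03, 0], [0, 0, 0.03, 0], [0, 0, 0.02, 0], [0, 0, 0.008, 0], [0, 0, 0, 0], [0, 0, 0, 0]],
  ],
)

```text
time_s: 2.85
ee_pos: [0.4743, -0.033, 0.0145]
ee_rot: [0.805, 0.594, 0.001, 0.001]
contact_force: [-0.6, 0.0, -0.3]
gripper_width: 0.0878
```

Run:
```python
from h import *
plan(.4724,-.0318,.012,72.7)
P=cloud(load('w2'));d=load('w2')
for u,v in [(497,135),(496,130),(503,258),(500,255),(497,145)]: print(P[v,u].round(4))
D=np.array([.5171,.14865]);a=np.radians(84.1);U=np.array([np.cos(a),np.sin(a)]);V=np.array([-U[1],U[0]])
q=P[...,:2]-D; X=q@U;Y=q@V
m=(X<-.048)&(X>-.08)&(P[...,2]>.006)&(abs(Y)<.09)
q=np.c_[X[m],Y[m],P[m][:,2]]; print(len(q)); 
for s in (1,-1):
    k=q[q[:,1]*s>0]; print(np.percentile(k,[1,50,99],axis=0).round(4) if len(k) else 0)
```

```text
t 2.85 tcp [ 0.4743 -0.033   0.0145] psi 72.85 tilt [ 0.003 -0.    -1.   ] F [-0.6  0.  -0.3] T [ 0.06 -0.04 -0.03] w 0.0878 q [-0.14 -0.19  1.88  0.    1.45 -1.41]
turn 0.15 then shift [ 0.0006 -0.0021  0.0025]
[0.4599 0.1114 0.008 ]
[0.4561 0.1114 0.0079]
[0.5625 0.1004 0.0069]
[0.5623 0.1007 0.0015]
[0.4675 0.1104 0.0076]
0
0
0
```

Emit:
servo_tool(
  commands=[
    [[0.0005, -0.0015, 0.0025, 0], [0, 0, 0, 0], [0, 0, 0, 0]],
  ],
)

```text
time_s: 3.15
ee_pos: [0.472, -0.0326, 0.0104]
ee_rot: [0.805, 0.593, 0.0, 0.0]
contact_force: [0.1, 0.2, -0.3]
gripper_width: 0.0879
```

Emit:
servo_tool(
  commands=[
    [[0, 0, 0, 0], [0, 0, 0, 0], [0, 0, 0, 0], [0, 0, 0, 0], [0, 0, 0, 0], [0, 0, 0, 0], [0, 0, 0, 0], [0, 0, 0, 0]],
  ],
  fingers=1,
  newtons=25,
)

```text
time_s: 3.95
ee_pos: [0.4717, -0.0325, 0.0097]
ee_rot: [0.805, 0.593, 0.0, -0.0]
contact_force: [0.1, 0.9, -0.5]
gripper_width: 0.0438
```

Run:
```python
from h import *
plan(.5096,.0760,.06,-5.9)
```

```text
t 3.95 tcp [ 0.4717 -0.0325  0.0097] psi 72.79 tilt [ 0.  0. -1.] F [ 0.1  0.9 -0.5] T [ 0.06 -0.11 -0.02] w 0.0438 q [-0.14 -0.19  1.88  0.    1.45 -1.41]
turn 78.69 then shift [ 0.0265 -0.1118 -0.0503]
```

Emit:
servo_tool(
  commands=[
    [[0, 0, -0.025, 0], [0, 0, -0.025, 7.9], [0, 0, 0, 7.9], [0, 0, 0, 7.9], [0, 0, 0, 7.9], [0, 0, 0, 7.9], [0, 0, 0, 7.9], [0, 0, 0, 7.9], [0, 0, 0, 7.9], [0, 0, 0, 7.9], [0, 0, 0, 7.6], [0, 0, 0, 0]],
  ],
)

```text
time_s: 5.15
ee_pos: [0.4711, -0.0326, 0.0588]
ee_rot: [0.999, -0.052, -0.001, -0.0]
contact_force: [0.3, -0.3, -3.8]
gripper_width: 0.0441
```

Run:
```python
from h import *
plan(.5096,.0760,.06,-5.9)
```

```text
t 5.15 tcp [ 0.4711 -0.0326  0.0588] psi -5.98 tilt [-0.002  0.    -1.   ] F [ 0.3 -0.3 -3.8] T [-0.01  0.07 -0.04] w 0.0441 q [-0.14 -0.23  1.83 -0.    1.55 -0.04]
turn -0.08 then shift [ 0.0272 -0.112  -0.0012]
```

Emit:
servo_tool(
  commands=[
    [[0.009, -0.0375, 0, 0], [0.009, -0.0375, 0, 0], [0.009, -0.0275, 0, 0], [0, -0.01, 0, 0], [0, 0, 0, 0], [0, 0, 0, 0]],
  ],
)

```text
time_s: 5.75
ee_pos: [0.5096, 0.0758, 0.0593]
ee_rot: [0.999, -0.051, -0.001, 0.0]
contact_force: [-0.7, -0.9, -3.5]
gripper_width: 0.044
```

Run:
```python
from h import *
plan(.5096,.0764,.0102,-5.9); snap('side','s3'); snap('wrist','w3')
P=cloud(load('w3'));print(rect(P,(.44,.6,.08,.25),(.064,.072)))
```

```text
t 5.75 tcp [0.5096 0.0758 0.0593] psi -5.83 tilt [-0.001 -0.001 -1.   ] F [-0.7 -0.9 -3.5] T [-0.04  0.04 -0.  ] w 0.044 q [ 0.08 -0.11  1.72 -0.    1.53  0.18]
turn 0.07 then shift [-0.0001 -0.0006  0.0491]
(45818, array([0.5173, 0.1469, 0.0678]), ((516.404052734375, 137.6475830078125), (106.99633026123047, 130.13479614257812), 84.1784896850586))
```

View pics/w3.png

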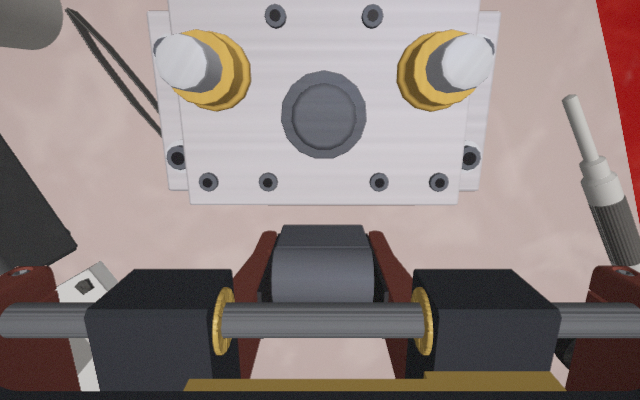

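Emit:
servo_tool(
  commands=[
    [[0, -0.0006, 0.02, 0], [0, 0, 0.015, 0], [0, 0, 0.008, 0], [0, 0, 0.004, 0], [0, 0, 0, 0], [0, 0, 0, 0]],
  ],
)

```text
time_s: 6.45
ee_pos: [0.5106, 0.0771, 0.0133]
ee_rot: [0.999, -0.052, 0.0, -0.0]
contact_force: [0.5, 0.6, -4.2]
gripper_width: 0.0442
```

Run:
```python
from h import *
plan(.5096,.0764,.0102,-5.9)
```

```text
t 6.45 tcp [0.5106 0.0771 0.0133] psi -5.92 tilt [ 0.001  0.    -1.   ] F [ 0.5  0.6 -4.2] T [-0.04  0.03 -0.02] w 0.0442 q [ 0.08 -0.07  1.77 -0.    1.44  0.19]
turn -0.02 then shift [-0.0009  0.0008  0.0031]
```

Emit:
servo_tool(
  commands=[
    [[-0.0008, 0.0008, 0.002, 0], [0, 0, 0.001, 0], [0, 0, 0, 0], [0, 0, 0, 0]],
  ],
)

```text
time_s: 6.85
ee_pos: [0.5094, 0.0764, 0.0099]
ee_rot: [0.999, -0.052, 0.0, -0.0]
contact_force: [-0.1, 0.7, -3.6]
gripper_width: 0.0441
```

Run:
```python
from h import *
plan(.5096,.0764,.0102,-5.9)
```

```text
t 6.85 tcp [0.5094 0.0764 0.0099] psi -5.91 tilt [ 0. -0. -1.] F [-0.1  0.7 -3.6] T [-0.08  0.04  0.04] w 0.0441 q [ 0.08 -0.07  1.78 -0.    1.44  0.19]
turn -0.01 then shift [ 0.0002  0.     -0.0003]
```

Emit:
servo_tool(
  commands=[
    [[0, 0, 0, 0], [0, 0, 0, 0], [0, 0, 0, 0], [0, 0, 0, 0], [0, 0, -0.02, 0], [0, 0, -0.04, 0], [0, 0, -0.045, 0], [0, 0, -0.045, 0], [0, 0.045, -0.02, 0], [0, 0.045, 0, 0], [0, 0, 0, 0]],
  ],
  fingers=-1,
)

```text
time_s: 7.95
ee_pos: [0.5001, -0.0172, 0.1812]
ee_rot: [0.999, -0.054, 0.001, 0.001]
contact_force: [-0.1, 0.5, 0.3]
gripper_width: 0.088
```

Run:
```python
from h import *
plan(.47,-.30,.18,-3); snap('wrist','w4')
P=cloud(load('w4'))
print(rect(P,(.46,.56,.05,.0945),(.02,.055))); print(rect(P,(.46,.56,.05,.12),(.044,.055)))
print(rect(P,(.4,.62,.0955,.25),(.064,.072)))
```

```text
t 7.95 tcp [ 0.5001 -0.0172  0.1812] psi -6.21 tilt [ 0.002 -0.002 -1.   ] F [-0.1  0.5  0.3] T [-0.08  0.06  0.01] w 0.088 q [-0.1  -0.18  1.57 -0.    1.75  0.01]
turn -3.21 then shift [-0.0153  0.284   0.0012]
(1668, array([0.5089, 0.0738, 0.0424]), ((508.8338317871094, 74.1283950805664), (26.57232093811035, 44.04414367675781), 83.84727478027344))
(829, array([0.5088, 0.0801, 0.0459]), ((507.93890380859375, 85.33462524414062), (37.2382698059082, 100.00735473632812), 83.38216400146484))
(7458, array([0.5139, 0.1169, 0.0677]), ((514.08447265625, 116.93113708496094), (29.474781036376953, 130.52894592285156), 83.82617950439453))
```

View pics/w4.png

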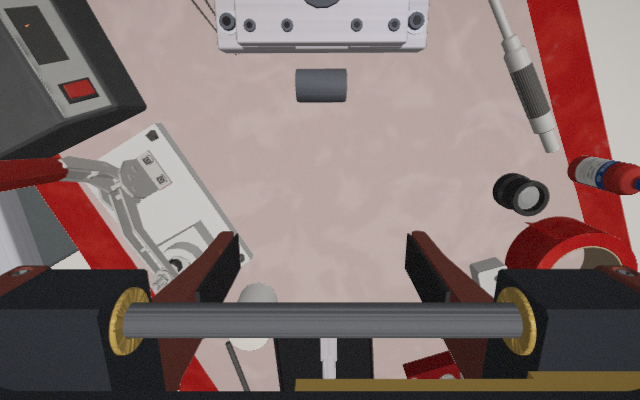

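Run:
```python
from h import *
for n in ('scene0','side0'):
    P=cloud(load(n)); m=(P[...,2]>.07)&(P[...,2]<.5)&(P[...,1]<-.2)&(P[...,1]>-.75)&(P[...,0]>.2)&(P[...,0]<.9)
    q=P[m]; print(n,len(q),q.min(0).round(3),q.max(0).round(3))
    for lo in np.arange(.2,.9,.1):
        k=q[(q[:,0]>=lo)&(q[:,0]<lo+.1)]
        if len(k): print(round(lo,1),len(k),k[:,1].max().round(3),k[:,1].min().round(3),k[:,2].max().round(3))
P=cloud(load('scene0'))
print('bar',rect(P,(.40,.56,-.47,-.19),(.018,.03)))
```

```text
scene0 4253 [ 0.387 -0.645  0.07 ] [ 0.64  -0.482  0.227]
0.3 831 -0.52 -0.572 0.149
0.4 1412 -0.506 -0.601 0.227
0.5 1132 -0.482 -0.645 0.101
0.6 878 -0.484 -0.625 0.1
side0 14036 [ 0.39  -0.647  0.07 ] [ 0.639 -0.483  0.225]
0.3 865 -0.534 -0.572 0.147
0.4 6487 -0.507 -0.602 0.225
0.5 4218 -0.483 -0.647 0.1
0.6 2466 -0.483 -0.627 0.099
bar (362, array([ 0.4691, -0.3851,  0.021 ]), ((470.2371826171875, -383.8072204589844), (102.99790954589844, 23.546405792236328), 85.05352020263672))
```

Emit:
servo_tool(
  commands=[
    [[-0.002, 0.045, -0.008, -3.2], [-0.002, 0.045, -0.008, 0], [-0.002, 0.045, -0.008, 0], [-0.002, 0.045, -0.008, 0], [-0.002, 0.045, -0.008, 0], [-0.002, 0.03, 0, 0], [0, 0, 0, 0], [0, 0, 0, 0]],
  ],
)

```text
time_s: 8.8
ee_pos: [0.4738, -0.2661, 0.2189]
ee_rot: [1.0, -0.024, -0.0, -0.001]
contact_force: [0.7, 0.2, -0.9]
gripper_width: 0.0878
```

Run:
```python
from h import *
st(); snap('wrist','w5')
P=cloud(load('w5'))
print(rect(P,(.40,.56,-.47,-.19),(.0165,.03)));print(rect(P,(.44,.51,-.44,-.21),(.0055,.03)));print(rect(P,(.38,.58,-.48,-.17),(.010,.0145)))
```

```text
t 8.8 tcp [ 0.4738 -0.2661  0.2189] psi -2.73 tilt [-0.001  0.002 -1.   ] F [ 0.7  0.2 -0.9] T [-0.09  0.05  0.01] w 0.0878 q [-0.57 -0.06  1.39  0.    1.81 -0.53]
(1202, array([ 0.4721, -0.3765,  0.0198]), ((472.0504455566406, -377.59918212890625), (90.08600616455078, 21.940462112426758), 85.50476837158203))
(2627, array([ 0.477 , -0.3184,  0.0144]), ((476.9567565917969, -316.3006591796875), (213.11550903320312, 22.250173568725586), 85.39314270019531))
(2146, array([ 0.48  , -0.2798,  0.0121]), ((496.0421447753906, -299.11944580078125), (168.90536499023438, 262.6011047363281), 1.7386420965194702))
```

View pics/w5.png

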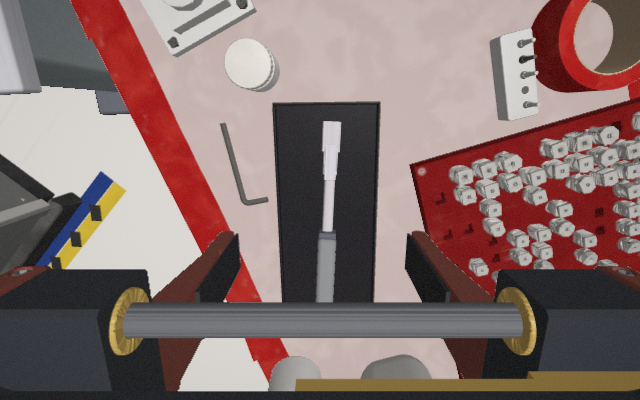

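Run:
```python
from h import *
d=load('w5')
L=ray(d,323.5,122,.007);Rr=ray(d,341,122,.007); print('tip',L,Rr,np.linalg.norm(L-Rr))
for a,z in [((317.5,232),.021),((336,232),.021),((273.5,102.5),.013),((380,101.5),.013),((282.5,300),.013),((375,300),.013)]: print(a,ray(d,*a,z).round(4))
# tray by black mask in scene view
s=load('scene0'); P=cloud(s)
im=s['image'].astype(int); m=((im.max(-1)<60)).astype(np.uint8); m[:225]=0; m[:,:305]=0; m[:,455:]=0
n,l,stt,c=cv2.connectedComponentsWithStats(m); k=1+np.argmax(stt[1:,4]); cn,_=cv2.findContours((l==k).astype(np.uint8),0,2)
h=cv2.convexHull(max(cn,key=cv2.contourArea))[:,0]
q=np.array([ray(s,u,v,.013)[:2]*1000 for u,v in h],np.float32); print(cv2.minAreaRect(q))
m2=((P[...,2]>.01)&(P[...,2]<.0145)); print(rect(P,(.40,.56,-.48,-.17),(.010,.0145)))
```

```text
tip [ 0.47728657 -0.20783985  0.007     ] [ 0.49645164 -0.20873863  0.007     ] 0.019186135687922306
(317.5, 232) [ 0.4647 -0.3305  0.021 ]
(336, 232) [ 0.486  -0.3315  0.021 ]
(273.5, 102.5) [ 0.4251 -0.1849  0.013 ]
(380, 101.5) [ 0.5382 -0.1892  0.013 ]
(282.5, 300) [ 0.4161 -0.4221  0.013 ]
(375, 300) [ 0.5317 -0.4274  0.013 ]
((471.92633056640625, -324.5433654785156), (273.0674743652344, 116.60533142089844), 87.94221496582031)
(704, array([ 0.4721, -0.3271,  0.0122]), ((471.1365051269531, -316.43255615234375), (289.90814208984375, 131.178466796875), 88.61358642578125))
```

Run:
```python
from h import *
plan(.4723,-.3927,.06,-4.5)
```

```text
t 8.85 tcp [ 0.4739 -0.2655  0.2191] psi -2.66 tilt [-0.001  0.001 -1.   ] F [-0.9 -0.1 -0.9] T [-0.07  0.09  0.01] w 0.0877 q [-0.57 -0.06  1.39  0.    1.81 -0.53]
turn 1.84 then shift [0.0084 0.1269 0.1591]
```

Emit:
servo_tool(
  commands=[
    [[0.0014, 0.022, 0.02, 1.8], [0.0014, 0.03, 0.03, 0], [0.0014, 0.03, 0.03, 0], [0.0014, 0.025, 0.03, 0], [0.0014, 0.015, 0.03, 0], [0.0014, 0.005, 0.019, 0], [0, 0, 0, 0], [0, 0, 0, 0]],
  ],
  fingers=-0.14,
)

```text
time_s: 9.65
ee_pos: [0.4733, -0.3926, 0.0611]
ee_rot: [0.999, -0.038, -0.0, -0.0]
contact_force: [-0.0, -0.9, 0.5]
gripper_width: 0.0498
```

Run:
```python
from h import *
plan(.4723,-.3927,.005,-4.5); snap('wrist','w6')
P=cloud(load('w6'))
print(rect(P,(.44,.51,-.47,-.30),(.0165,.03)));print(rect(P,(.44,.51,-.44,-.202),(.0055,.03)))
```

```text
t 9.65 tcp [ 0.4733 -0.3926  0.0611] psi -4.41 tilt [-0.     0.001 -1.   ] F [-0.  -0.9  0.5] T [-0.09  0.03 -0.02] w 0.0498 q [-0.75  0.16  1.44  0.    1.54 -0.67]
turn 0.09 then shift [-0.001   0.0002  0.0561]
(4868, array([ 0.4717, -0.3805,  0.0198]), ((471.181396484375, -384.9649658203125), (103.70729064941406, 22.271377563476562), 85.4155044555664))
(7787, array([ 0.4743, -0.3501,  0.0169]), ((465.7969665527344, -347.72271728515625), (177.59182739257812, 38.525596618652344), 86.78974151611328))
```

View pics/w6.png

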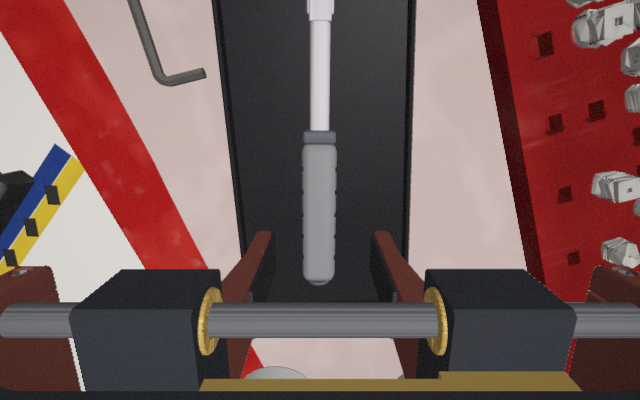

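Emit:
servo_tool(
  commands=[
    [[-0.001, 0, 0.025, 0], [0, 0, 0.018, 0], [0, 0, 0.008, 0], [0, 0, 0.004, 0], [0, 0, 0, 0], [0, 0, 0, 0]],
  ],
)

```text
time_s: 10.3
ee_pos: [0.4722, -0.3945, 0.0073]
ee_rot: [0.999, -0.039, 0.001, 0.001]
contact_force: [-0.7, 0.0, 0.2]
gripper_width: 0.05
```

Run:
```python
from h import *
plan(.4723,-.3927,.005,-4.5)
```

```text
t 10.3 tcp [ 0.4722 -0.3945  0.0073] psi -4.5 tilt [ 0.002 -0.002 -1.   ] F [-0.7  0.   0.2] T [-0.03  0.07 -0.  ] w 0.05 q [-0.75  0.19  1.5   0.    1.44 -0.67]
turn -0.0 then shift [-0.0001 -0.0018  0.0023]
```

Emit:
servo_tool(
  commands=[
    [[0, -0.002, 0.0015, 0], [0, 0, 0, 0], [0, 0, 0, 0]],
  ],
)

```text
time_s: 10.6
ee_pos: [0.4718, -0.3922, 0.0045]
ee_rot: [0.999, -0.039, 0.0, 0.0]
contact_force: [-0.1, 0.4, -0.1]
gripper_width: 0.0501
```

Emit:
servo_tool(
  commands=[
    [[0, 0, 0, 0], [0, 0, 0, 0], [0, 0, 0, 0], [0, 0, 0, 0], [0, 0, 0, 0], [0, 0, 0, 0]],
  ],
  fingers=1,
  newtons=50,
)

```text
time_s: 11.2
ee_pos: [0.4716, -0.3922, 0.0042]
ee_rot: [0.999, -0.039, -0.0, -0.0]
contact_force: [-0.8, 0.9, 0.2]
gripper_width: 0.0219
```

Run:
```python
from h import *
plan(.4723,-.3927,.005,-4.5)
```

```text
t 11.2 tcp [ 0.4716 -0.3922  0.0042] psi -4.52 tilt [-0.  0. -1.] F [-0.8  0.9  0.2] T [-0.08  0.22 -0.04] w 0.0219 q [-0.75  0.19  1.51 -0.    1.44 -0.67]
turn -0.02 then shift [ 0.0007  0.0005 -0.0008]
```

Emit:
servo_tool(
  commands=[
    [[0, 0, -0.01, 0], [0, 0, -0.03, 0], [0, 0, -0.03, 0], [0, 0, -0.02, 0], [0, -0.03, 0, 1.4], [0, -0.04, 0, 0], [0, -0.04, 0, 0], [0, -0.04, 0, 0], [0, -0.04, 0, 0], [0, 0, 0, 0], [0, 0, 0, 0]],
  ],
)

```text
time_s: 12.3
ee_pos: [0.4907, -0.2025, 0.0947]
ee_rot: [0.999, -0.051, 0.0, 0.0]
contact_force: [0.4, -0.2, -3.1]
gripper_width: 0.0218
```

Run:
```python
from h import *
plan(.4927,-.0877,.0612,-5.9); snap('wrist','w7'); snap('side','s7')
p=manip.sense()['ee_pos']
P=cloud(load('w7'))
dr=np.array([np.cos(np.radians(84.1)),np.sin(np.radians(84.1))]); N=np.array([-dr[1],dr[0]])
q=P[...,:2]-p[:2]; X=q@dr-.0696; Y=q@N
for lo in np.arange(-.05,.13,.01):
    m=(X>lo)&(X<lo+.01)&(abs(Y)<.004)&(P[...,2]>.04)&(P[...,2]<.2)
    if m.sum(): print(round(lo,3),m.sum(),np.median(P[m][:,2]-p[2]+.0012).round(4))
m=(X>-.04)&(X<.13)&(abs(Y)<.03)&(P[...,2]>.08)&(P[...,2]<.13); print(cv2.minAreaRect((P[m][:,:2]*1000).astype(np.float32)),X[m].max())
```

```text
t 12.3 tcp [ 0.4907 -0.2025  0.0947] psi -5.8 tilt [ 0.    -0.001 -1.   ] F [ 0.4 -0.2 -3.1] T [-0.18  0.07 -0.05] w 0.0218 q [-0.46 -0.08  1.63 -0.    1.59 -0.35]
turn 0.1 then shift [-0.0098 -0.1144  0.0335]
-0.05 1415 0.0978
-0.04 574 0.0182
-0.03 393 0.0176
-0.02 432 0.016
-0.01 401 0.0098
0.0 423 0.0095
0.01 433 0.0095
0.02 473 0.0095
0.03 493 0.0094
0.04 391 0.0094
((497.8654479980469, -130.6128387451172), (87.89053344726562, 21.95148277282715), 83.99378204345703) 0.047904450319617015
```

View pics/w7.png

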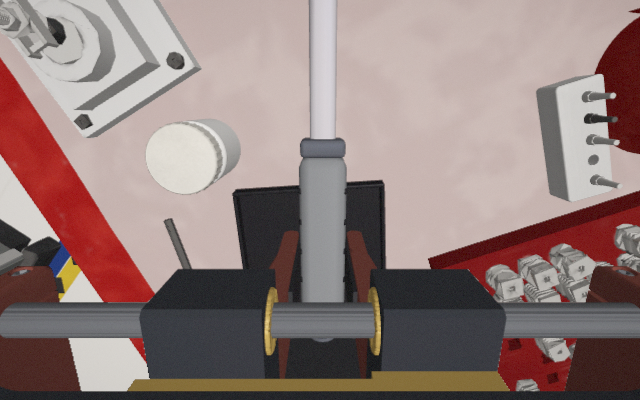

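View pics/s7.png

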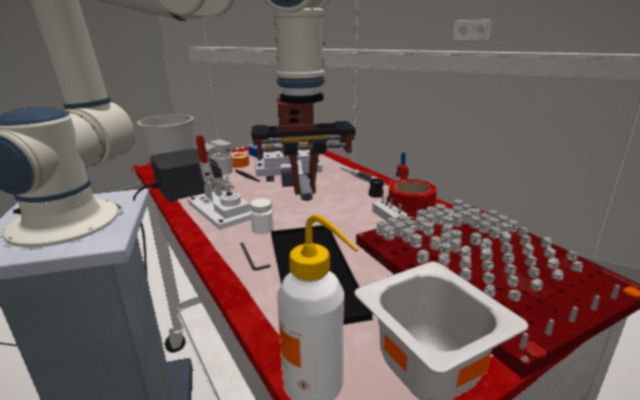

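Emit:
servo_tool(
  commands=[
    [[-0.003, -0.03, 0, 0], [-0.003, -0.03, 0, 0], [-0.002, -0.03, 0.01, 0], [-0.002, -0.02, 0.012, 0], [0, -0.0044, 0.0115, 0], [0, 0, 0, 0], [0, 0, 0, 0]],
  ],
)

```text
time_s: 13.1
ee_pos: [0.4923, -0.0895, 0.0606]
ee_rot: [0.999, -0.052, -0.0, 0.0]
contact_force: [-0.0, -0.3, -3.2]
gripper_width: 0.0218
```

Run:
```python
from h import *
plan(.4927,-.0877,.0488,-5.9); snap('scene','c8'); snap('side','s8')
c=load('c8')['image'][140:230,180:320,::-1];s=load('s8')['image'][120:220,220:350,::-1]
cv2.imwrite('pics/z8.png',np.hstack([cv2.resize(c,(400,300),interpolation=2),cv2.resize(s,(390,300),interpolation=2)]))
```

```text
t 13.1 tcp [ 0.4923 -0.0895  0.0606] psi -5.99 tilt [-0.001 -0.    -1.   ] F [-0.  -0.3 -3.2] T [-0.16  0.07  0.02] w 0.0218 q [-0.25 -0.15  1.75 -0.    1.54 -0.14]
turn -0.09 then shift [ 0.0002 -0.0019  0.0118]
```

View pics/z8.png

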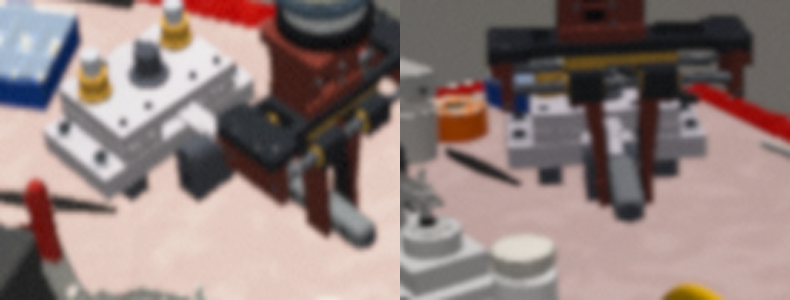

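Run:
```python
from h import *
P=cloud(load('c8')); p,_=st()
a=np.radians(84.0);dr=np.array([np.cos(a),np.sin(a)]);N=np.array([-dr[1],dr[0]])
q=P[...,:2]-p[:2]; X=q@dr-.0696; Y=q@N
for lo in np.arange(-.02,.15,.008):
    m=(X>lo)&(X<lo+.008)&(abs(Y)<.006)&(P[...,2]>.03)&(P[...,2]<.15)
    if m.sum(): print(round(lo,3),m.sum(),np.median(P[m][:,2]-p[2]+.0012).round(4),np.median(P[m][:,2]).round(4))
```

```text
t 13.2 tcp [ 0.4928 -0.0896  0.0614] psi -6.01 tilt [ 0.001 -0.001 -1.   ] F [-0.2 -0.3 -2. ] T [-0.16  0.06 -0.  ] w 0.0216 q [-0.25 -0.15  1.75 -0.    1.54 -0.14]
-0.02 1 0.0183 0.0785
0.076 10 -0.0223 0.0379
0.084 30 -0.016 0.0442
0.092 14 0.0024 0.0626
0.1 13 0.0027 0.0629
0.108 11 0.0036 0.0638
0.116 6 -0.0093 0.0509
0.124 39 -0.0007 0.0596
0.132 13 0.0074 0.0676
0.14 10 0.0072 0.0675
0.148 31 0.0151 0.0753
```

Emit:
servo_tool(
  commands=[
    [[0, 0, 0.006, 0.05], [0, 0, 0.004, 0], [0, 0, 0.0025, 0], [0, 0, 0, 0], [0, 0, 0, 0]],
  ],
)

```text
time_s: 13.7
ee_pos: [0.4924, -0.0882, 0.0482]
ee_rot: [0.999, -0.052, -0.0, -0.0]
contact_force: [0.2, -0.2, -2.1]
gripper_width: 0.0216
```

Run:
```python
from h import *
plan(.4953,-.0628,.0483,-5.9); plan(.4927,-.0877,.0483,-5.9)
```

```text
t 13.7 tcp [ 0.4924 -0.0882  0.0482] psi -5.96 tilt [-0.  0. -1.] F [ 0.2 -0.2 -2.1] T [-0.13  0.09 -0.01] w 0.0216 q [-0.25 -0.14  1.77  0.    1.51 -0.14]
turn -0.06 then shift [ 0.0003 -0.0256 -0.0001]
t 13.7 tcp [ 0.4924 -0.0882  0.0482] psi -5.96 tilt [-0.  0. -1.] F [ 0.2 -0.2 -2.1] T [-0.13  0.09 -0.01] w 0.0216 q [-0.25 -0.14  1.77  0.    1.51 -0.14]
turn -0.06 then shift [ 0.0003 -0.0006 -0.0001]
```

Emit:
servo_tool(
  commands=[
    [[0.0003, -0.003, 0, 0], [0, -0.003, 0, 0], [0, -0.003, 0, 0], [0, 0, 0, 0]],
  ],
)

```text
time_s: 14.1
ee_pos: [0.4937, -0.0788, 0.0483]
ee_rot: [0.999, -0.052, 0.0, -0.0]
contact_force: [-0.1, -0.3, -2.3]
gripper_width: 0.0215
```

Emit:
servo_tool(
  commands=[
    [[0, -0.003, 0, 0], [0, -0.003, 0, 0], [0, -0.003, 0, 0], [0, -0.003, 0, 0], [0, -0.003, 0, 0], [0, -0.0015, 0, 0], [0, 0, 0, 0]],
  ],
)

```text
time_s: 14.8
ee_pos: [0.4954, -0.0627, 0.0483]
ee_rot: [0.999, -0.052, 0.0, -0.0]
contact_force: [-0.5, 0.1, -3.4]
gripper_width: 0.0219
```

Run:
```python
from h import *
plan(.4953,-.0628,.0472,-5.9); snap('scene','c9'); snap('side','s9')
c=load('c9')['image'][140:230,180:320,::-1];s=load('s9')['image'][120:220,220:350,::-1]
cv2.imwrite('pics/z9.png',np.hstack([cv2.resize(c,(400,300),interpolation=2),cv2.resize(s,(390,300),interpolation=2)]))
```

```text
t 14.8 tcp [ 0.4954 -0.0627  0.0483] psi -5.95 tilt [ 0. -0. -1.] F [-0.5  0.1 -3.4] T [-0.11  0.05  0.  ] w 0.0219 q [-0.19 -0.15  1.77  0.    1.51 -0.09]
turn -0.05 then shift [-0.0001  0.0001  0.0011]
```

View pics/z9.png

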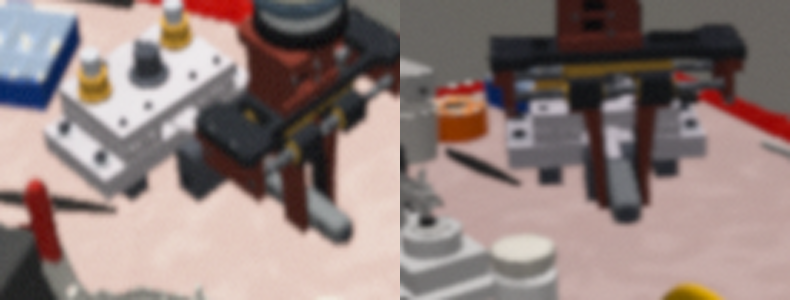

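Emit:
servo_tool(
  commands=[
    [[0, 0, 0.001, 0], [0, 0, 0.001, 0], [0, 0, 0.001, 0], [0, 0, 0.001, 0], [0, 0, 0.001, 0], [0, 0, 0.001, 0], [0, 0, 0.001, 0], [0, 0, 0.001, 0], [0, 0, 0, 0]],
  ],
  newtons=30,
)

```text
time_s: 15.8
ee_pos: [0.4956, -0.0631, 0.0405]
ee_rot: [0.999, -0.052, 0.0, 0.0]
contact_force: [-1.0, -3.1, 2.2]
gripper_width: 0.0219
```

Run:
```python
from h import *
st()
```

```text
t 15.8 tcp [ 0.4956 -0.0631  0.0405] psi -5.97 tilt [ 0.001 -0.    -1.   ] F [-1.  -3.1  2.2] T [-0.16  0.06 -0.  ] w 0.0219 q [-0.19 -0.14  1.78 -0.    1.5  -0.09]
```

Emit:
servo_tool(
  commands=[
    [[0, 0, 0.001, 0], [0, 0, 0.001, 0], [0, 0, 0.001, 0], [0, 0, 0.001, 0], [0, 0, 0.001, 0], [0, 0, 0.001, 0], [0, 0, 0, 0]],
  ],
)

```text
time_s: 16.5
ee_pos: [0.4966, -0.0632, 0.0375]
ee_rot: [0.999, -0.052, 0.002, 0.0]
contact_force: [-4.7, -1.6, 16.2]
gripper_width: 0.0222
```

Run:
```python
from h import *
st()
snap('scene','ca')
P=cloud(load('ca'));print(rect(P,(.45,.5,.1,.2),(.06,.085))[1])
P=cloud(load('c9'));print(rect(P,(.45,.5,.1,.2),(.06,.085))[1])
```

```text
t 16.5 tcp [ 0.4966 -0.0632  0.0375] psi -5.94 tilt [ 0.004 -0.001 -1.   ] F [-4.7 -1.6 16.2] T [-0.01  0.76  0.2 ] w 0.0222 q [-0.19 -0.14  1.79 -0.    1.49 -0.09]
[0.4719 0.1425 0.0694]
[0.4718 0.1424 0.0692]
```

Emit:
servo_tool(
  commands=[
    [[0, 0, 0.001, 0], [0, 0, 0.001, 0], [0, 0, 0.001, 0], [0, 0, 0.001, 0], [0, 0, 0, 0]],
  ],
)

```text
time_s: 17.05
ee_pos: [0.4968, -0.0631, 0.0337]
ee_rot: [0.999, -0.052, 0.002, 0.0]
contact_force: [-3.8, -1.2, 16.6]
gripper_width: 0.0221
```

Run:
```python
from h import *
st()
snap('scene','cb')
P=cloud(load('cb'));print(rect(P,(.45,.5,.1,.2),(.06,.085))[1])
c=load('cb')['image'][140:230,180:320,::-1];snap('side','sb');s=load('sb')['image'][120:220,220:350,::-1]
cv2.imwrite('pics/zb.png',np.hstack([cv2.resize(c,(400,300),interpolation=2),cv2.resize(s,(390,300),interpolation=2)]))
```

```text
t 17.05 tcp [ 0.4968 -0.0631  0.0337] psi -5.94 tilt [ 0.004 -0.001 -1.   ] F [-3.8 -1.2 16.6] T [0.04 0.83 0.21] w 0.0221 q [-0.19 -0.14  1.79  0.    1.48 -0.09]
[0.472  0.1425 0.0703]
```

View pics/zb.png

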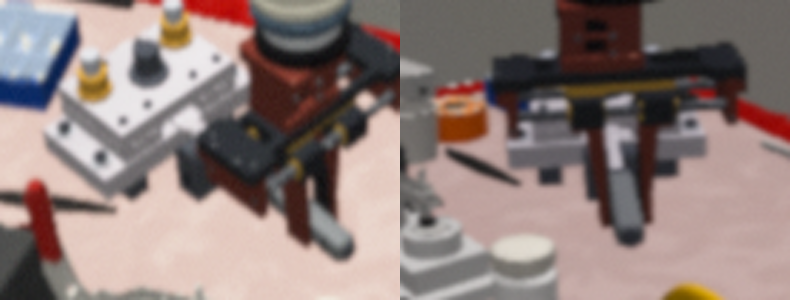

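Emit:
servo_tool(
  commands=[
    [[0, 0, 0.001, 0], [0, 0, 0.001, 0], [0, 0, 0.001, 0], [0, 0, 0.001, 0], [0, 0, 0.001, 0], [0, 0, 0.001, 0], [0, 0, 0.001, 0], [0, 0, 0.001, 0], [0, 0, 0, 0]],
  ],
)

```text
time_s: 18.05
ee_pos: [0.4971, -0.0626, 0.0259]
ee_rot: [0.999, -0.052, 0.002, -0.0]
contact_force: [-3.6, 1.4, 17.0]
gripper_width: 0.0219
```

Run:
```python
from h import *
st()
snap('scene','cc')
P=cloud(load('cc'));print(rect(P,(.45,.5,.1,.2),(.06,.085))[1])
```

```text
t 18.05 tcp [ 0.4971 -0.0626  0.0259] psi -5.92 tilt [ 0.005  0.    -1.   ] F [-3.6  1.4 17. ] T [0.41 0.81 0.2 ] w 0.0219 q [-0.19 -0.13  1.8   0.    1.47 -0.09]
[0.4714 0.1416 0.072 ]
```

Emit:
servo_tool(
  commands=[
    [[0, 0, 0.001, 0], [0, 0, 0.001, 0], [0, 0, 0.001, 0], [0, 0, 0.001, 0], [0, 0, 0.001, 0], [0, 0, 0.001, 0], [0, 0, 0.001, 0], [0, 0, 0, 0]],
  ],
)

```text
time_s: 18.9
ee_pos: [0.4973, -0.062, 0.0192]
ee_rot: [0.999, -0.051, 0.003, -0.001]
contact_force: [-4.0, 3.6, 19.9]
gripper_width: 0.0217
```

Run:
```python
from h import *
st()
snap('scene','cd')
for t in ('c8','c9','ca','cb','cc','cd'):
    P=cloud(load(t)); q=P[...,:2]-[.5171,.14865];a=np.radians(84.1);U=np.array([np.cos(a),np.sin(a)]);X=q@U;Y=q@np.array([-U[1],U[0]])
    m=(abs(X+.02)<.022)&(Y>.02)&(Y<.06)&(P[...,2]>.06)&(P[...,2]<.085); s=(np.hypot(X,Y)<.012)&(P[...,2]>.08)
    print(t,m.sum(),np.median(P[m][:,2]).round(4),s.sum(),np.percentile(P[s][:,2],80).round(4))
```

```text
t 18.9 tcp [ 0.4973 -0.062   0.0192] psi -5.9 tilt [ 0.005  0.001 -1.   ] F [-4.   3.6 19.9] T [0.78 0.79 0.23] w 0.0217 q [-0.19 -0.12  1.81  0.    1.45 -0.09]
c8 183 0.069 37 0.0959
c9 178 0.0692 42 0.0955
ca 185 0.0693 42 0.0954
cb 184 0.0704 41 0.0966
cc 190 0.0732 45 0.0994
cd 176 0.0752 45 0.1021
```

Emit:
servo_tool(
  commands=[
    [[0, 0, -0.001, 0], [0, 0, -0.001, 0], [0, 0, -0.001, 0], [0, 0, -0.001, 0], [0, 0, -0.001, 0], [0, 0, -0.001, 0], [0, 0, 0, 0]],
  ],
)

```text
time_s: 19.65
ee_pos: [0.4957, -0.0623, 0.0214]
ee_rot: [0.999, -0.052, 0.0, -0.0]
contact_force: [0.8, 3.4, 4.4]
gripper_width: 0.022
```

Run:
```python
from h import *
plan(.4953,-.0628,.0482,-5.9)
```

```text
t 19.65 tcp [ 0.4957 -0.0623  0.0214] psi -5.95 tilt [ 0.001  0.001 -1.   ] F [0.8 3.4 4.4] T [ 0.32 -0.1  -0.15] w 0.022 q [-0.19 -0.13  1.8   0.    1.46 -0.09]
turn -0.05 then shift [-0.0003  0.0005 -0.0268]
```

Emit:
servo_tool(
  commands=[
    [[0, 0, -0.001, 0], [0, 0, -0.002, 0], [0, 0, -0.003, 0], [0, 0, -0.003, 0], [0, 0, -0.003, 0], [0, 0, -0.003, 0], [0, 0, -0.003, 0], [0, 0, -0.003, 0], [0, 0, -0.002, 0], [0, 0, -0.002, 0], [0, 0, -0.001, 0], [0, 0, 0, 0]],
  ],
  newtons=8,
)

```text
time_s: 20.85
ee_pos: [0.4954, -0.0629, 0.0474]
ee_rot: [0.999, -0.052, 0.0, 0.0]
contact_force: [-0.4, -0.3, -3.0]
gripper_width: 0.0221
```

Run:
```python
from h import *
p,_=st(); snap('wrist','wf'); snap('scene','cf')
P=cloud(load('wf'))
dr=np.array([np.cos(np.radians(84.1)),np.sin(np.radians(84.1))]); N=np.array([-dr[1],dr[0]])
q=P[...,:2]-p[:2]; X=q@dr-.0696; Y=q@N
for lo in np.arange(-.045,.13,.01):
    m=(X>lo)&(X<lo+.01)&(abs(Y)<.004)&(P[...,2]>.04)&(P[...,2]<.2)
    if m.sum(): print(round(lo,3),m.sum(),np.median(P[m][:,2]).round(4))
for t in ('cf',):
    P=cloud(load(t)); q=P[...,:2]-[.5171,.14865];X=q@dr;Y=q@N
    m=(abs(X+.02)<.022)&(Y>.02)&(Y<.06)&(P[...,2]>.06)&(P[...,2]<.085); print(np.median(P[m][:,2]))
```

```text
t 20.85 tcp [ 0.4954 -0.0629  0.0474] psi -5.97 tilt [ 0. -0. -1.] F [-0.4 -0.3 -3. ] T [-0.12  0.05 -0.04] w 0.0221 q [-0.19 -0.14  1.77  0.    1.51 -0.09]
-0.045 1368 0.1427
-0.035 392 0.0643
-0.025 414 0.0633
-0.015 429 0.0612
-0.005 414 0.0561
0.005 432 0.0559
0.015 469 0.0558
0.025 480 0.0558
0.035 508 0.0557
0.045 50 0.0556
0.07547169367300469
```

View pics/wf.png

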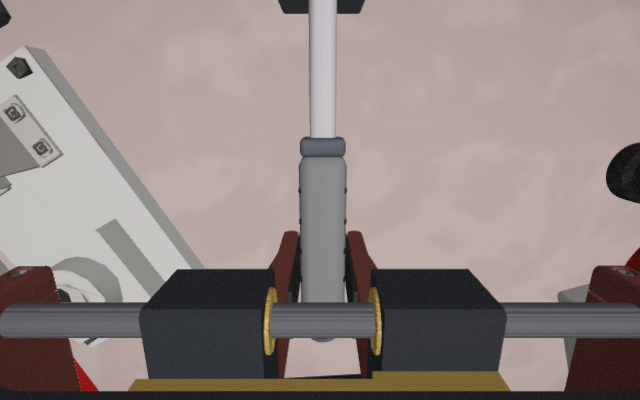

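Emit:
servo_tool(
  commands=[
    [[0, 0, 0, 0], [0, 0, 0, 0], [0, 0, -0.002, 0], [0, 0, -0.002, 0], [0, 0, 0, 0]],
  ],
  newtons=50,
)

```text
time_s: 21.45
ee_pos: [0.4955, -0.0629, 0.0516]
ee_rot: [0.999, -0.052, 0.0, 0.0]
contact_force: [0.4, -0.7, -2.0]
gripper_width: 0.0217
```

Emit:
servo_tool(
  commands=[
    [[0, 0.004, 0, 0], [0, 0.008, 0, 0], [0, 0.01, 0, 0], [0, 0.015, 0, 0], [0, 0.02, 0, 0], [0, 0.02, -0.01, 0], [0, 0.02, -0.025, 0], [0, 0, 0, 0]],
  ],
)

```text
time_s: 22.25
ee_pos: [0.4864, -0.1631, 0.0897]
ee_rot: [0.999, -0.054, 0.003, 0.002]
contact_force: [0.5, -0.4, -2.3]
gripper_width: 0.0216
```

Run:
```python
from h import *
p,ps=st()
# target: bar origin at tray centre, angle 88
a=np.radians(88.); t=np.array([.477,-.3255])-.0696*np.array([np.cos(a),np.sin(a)]); print(t)
plan(t[0],t[1],.085,-2.0)
P=cloud(load('w5'))
d=load('w5'); im=d['image'].max(-1).astype(int)
# tray side edges: dark->light transitions on rows
L=[];R=[]
for v in range(125,225,5):
    row=im[v]; k=np.where(row[255:300]<70)[0]; 
    l=255+k[0]; r=360+np.where(row[360:400]<70)[0][-1]; L.append(ray(d,l-.5,v,.013)[:2]);R.append(ray(d,r+.5,v,.013)[:2])
L=np.array(L);R=np.array(R)
for E in (L,R): k=np.polyfit(E[:,1],E[:,0],1); print('x at -.3255',np.polyval(k,-.3255), 'ang',90-np.degrees(np.arctan(k[0])))
```

```text
t 22.25 tcp [ 0.4864 -0.1631  0.0897] psi -6.16 tilt [ 0.005 -0.003 -1.   ] F [ 0.5 -0.4 -2.3] T [-0.12  0.07 -0.01] w 0.0216 q [-0.39 -0.14  1.69 -0.    1.58 -0.28]
[ 0.474571  -0.3950576]
t 22.25 tcp [ 0.4864 -0.1631  0.0897] psi -6.16 tilt [ 0.005 -0.003 -1.   ] F [ 0.5 -0.4 -2.3] T [-0.12  0.07 -0.01] w 0.0216 q [-0.39 -0.14  1.69 -0.    1.58 -0.28]
turn -4.16 then shift [-0.0037  0.2322  0.0047]
x at -.3255 0.4185118065919064 ang 87.90003826919985
x at -.3255 0.5325031139156643 ang 87.86698994766387
```

Emit:
servo_tool(
  commands=[
    [[-0.001, 0.035, 0, -4.1], [-0.001, 0.045, 0, 0], [-0.001, 0.045, 0, 0], [-0.001, 0.045, 0, 0], [0, 0.045, 0.005, 0], [0, 0.016, 0.005, 0], [0, 0, 0, 0], [0, 0, 0, 0]],
  ],
)

```text
time_s: 23.05
ee_pos: [0.471, -0.3889, 0.0751]
ee_rot: [1.0, -0.016, -0.001, -0.001]
contact_force: [-0.1, -1.0, -3.4]
gripper_width: 0.0218
```

Run:
```python
from h import *
plan(.4735,-.3945,.0048,-2.1); snap('scene','cg')
```

```text
t 23.05 tcp [ 0.471  -0.3889  0.0751] psi -1.88 tilt [-0.001  0.002 -1.   ] F [-0.1 -1.  -3.4] T [-0.16  0.1   0.03] w 0.0218 q [-0.75  0.14  1.44  0.    1.56 -0.71]
turn 0.22 then shift [0.0027 0.0055 0.0703]
```

Emit:
servo_tool(
  commands=[
    [[0.0025, 0.005, 0.02, 0.2], [0, 0, 0.02, 0], [0, 0, 0.014, 0], [0, 0, 0.008, 0], [0, 0, 0, 0], [0, 0, 0, 0]],
  ],
)

```text
time_s: 23.7
ee_pos: [0.474, -0.3948, 0.0151]
ee_rot: [1.0, -0.018, 0.0, 0.0]
contact_force: [-0.6, -0.9, -2.7]
gripper_width: 0.0215
```

Run:
```python
from h import *
plan(.4735,-.3945,.0048,-2.1)
```

```text
t 23.7 tcp [ 0.474  -0.3948  0.0151] psi -2.03 tilt [ 0.001 -0.001 -1.   ] F [-0.6 -0.9 -2.7] T [-0.16  0.07  0.01] w 0.0215 q [-0.75  0.19  1.49  0.    1.46 -0.71]
turn 0.07 then shift [-0.0006 -0.0003  0.0103]
```

Emit:
servo_tool(
  commands=[
    [[-0.0006, 0, 0.004, 0], [0, 0, 0.003, 0], [0, 0, 0.002, 0], [0, 0, 0, 0], [0, 0, 0, 0]],
  ],
)

```text
time_s: 24.2
ee_pos: [0.473, -0.395, 0.0052]
ee_rot: [1.0, -0.018, 0.0, -0.0]
contact_force: [0.0, 0.5, -2.1]
gripper_width: 0.0217
```

Run:
```python
from h import *
plan(.4735,-.3945,.0046,-2.1)
```

```text
t 24.2 tcp [ 0.473  -0.395   0.0052] psi -2.08 tilt [ 0.  0. -1.] F [ 0.   0.5 -2.1] T [-0.12  0.07  0.03] w 0.0217 q [-0.75  0.2   1.5   0.    1.44 -0.71]
turn 0.02 then shift [ 0.0005 -0.0006  0.0006]
```

Emit:
servo_tool(
  commands=[
    [[0, 0, 0.0006, 0], [0, 0, 0, 0], [0, 0, 0, 0]],
  ],
)

```text
time_s: 24.5
ee_pos: [0.4731, -0.3951, 0.0048]
ee_rot: [1.0, -0.018, 0.0, 0.0]
contact_force: [-0.1, 0.1, -2.2]
gripper_width: 0.0218
```

Emit:
servo_tool(
  commands=[
    [[0, 0, 0, 0], [0, 0, 0, 0], [0, 0, 0, 0], [0, 0, 0, 0], [0, 0, -0.015, 0], [0, 0, -0.035, 0], [0, 0, -0.045, 0], [0, 0, -0.045, 0], [0, -0.045, -0.045, 0], [0, -0.045, -0.02, 0], [0, -0.04, 0, 0], [0, 0, 0, 0]],
  ],
  fingers=-0.14,
)

```text
time_s: 25.7
ee_pos: [0.4783, -0.2712, 0.2036]
ee_rot: [1.0, -0.016, 0.002, 0.001]
contact_force: [1.3, -1.3, -0.2]
gripper_width: 0.0499
```

Run:
```python
from h import *
st(); snap('wrist','wh'); snap('scene','ch'); snap('side','sh')
P=cloud(load('ch')); dr=np.array([np.cos(np.radians(84.1)),np.sin(np.radians(84.1))]); N=np.array([-dr[1],dr[0]])
q=P[...,:2]-[.5171,.14865];X=q@dr;Y=q@N
m=(abs(X+.02)<.022)&(Y>.02)&(Y<.06)&(P[...,2]>.06)&(P[...,2]<.085); print('plate',np.median(P[m][:,2]))
W=cloud(load('wh'))
print('handle',rect(W,(.44,.51,-.47,-.30),(.0165,.03)))
print('blk',rect(P,(.46,.56,.05,.095),(.02,.055)))
for t in ('scene0','ch'):
    Q=cloud(load(t)); print(t,'jar',rect(Q,(.37,.46,-.2,-.11),(.056,.07))[1:],'loupe',rect(Q,(.65,.72,-.09,-.02),(.03,.05))[1])
```

```text
t 25.7 tcp [ 0.4783 -0.2712  0.2036] psi -1.82 tilt [ 0.004 -0.001 -1.   ] F [ 1.3 -1.3 -0.2] T [-0.09  0.06  0.01] w 0.0499 q [-0.58 -0.05  1.41  0.    1.78 -0.55]
plate 0.07535939927017121
handle (1217, array([ 0.4737, -0.3754,  0.0197]), ((473.5009765625, -376.6215515136719), (84.02381896972656, 21.875), 88.56990051269531))
blk (244, array([0.5035, 0.0702, 0.0366]), ((507.7418212890625, 74.29024505615234), (30.963085174560547, 45.862998962402344), 81.13217163085938))
scene0 jar (array([ 0.4087, -0.1511,  0.0612]), ((409.00439453125, -151.18479919433594), (43.67976379394531, 43.217979431152344), 71.541748046875)) loupe [ 0.6975 -0.0511  0.0361]
ch jar (array([ 0.4086, -0.1512,  0.0612]), ((410.6207580566406, -150.33294677734375), (43.5865478515625, 42.121028900146484), 37.0075569152832)) loupe [nan nan nan]h.py:16: RuntimeWarning: Mean of empty slice.
  q=P[m]; r=cv2.minAreaRect((q[:,:2]*1000).astype(np.float32)); return len(q),np.round(q.mean(0),4),r
  ret = um.true_divide(
```

View pics/wh.png

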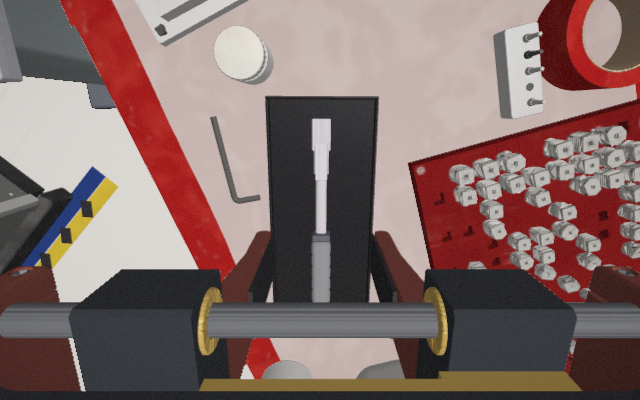

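View pics/ch.png

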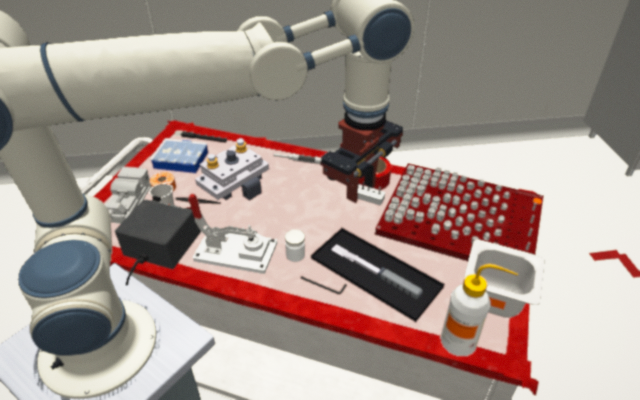

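```bash
python3 -c "
from h import *
st(); print(manip.hand_in())"
```

```text
t 25.85 tcp [ 0.4773 -0.275   0.2006] psi -2.05 tilt [ 0.    -0.001 -1.   ] F [-0.8 -1.  -0.5] T [-0.04  0.09 -0.03] w 0.05 q [-0.58 -0.05  1.41 -0.    1.78 -0.55]
the job is handed in; nothing more can be done
None
```

The upper plate came up about 6.2 mm. The bar is back in its tray and the job was handed in at 25.9 s of the 61 s allowed.

- **Block:** I stood it 27–28 mm in front of the notch with its crest parallel to the die's front face. It was still standing there, within about 1 mm, after the prying.
- **Prying:** I put the tip 18 mm into the notch with no noticeable contact force. I then lowered the held handle at about 10 mm/s, with the force at the tool peaking near 20 N.
- **Plate height:** The last scene view put the plate's top at 75.4 mm, against 69.2 mm when shut. It held that height while the bar was drawn out.
- **Bar:** It lies flat and right way up in the middle of the tray, centred between the side walls to about a millimetre. Its measured angle was 88.6°, against 87.9° for the tray.
- **Bystanders:** In the depth readings the jar was where it started, within about 1–2 mm. The hex key and bit block look unmoved in the last pictures, but I did not measure them.

**Not confirmed:** the final loupe check returned no reading, because the gripper hid the loupe in the last scene view. The arm's path never came near it. The final block rectangle in the scene view was rougher (31 × 46 mm, partly seen) than the earlier close view.

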